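Clamp a cork sanding block with a star-wheel fixture

ROBOT

A 6-joint arm with a two-finger parallel gripper is mounted at the origin on a cart in front of the work surface, level with it; the furniture and walls round the work are solid. World frame = base frame: x ahead of the robot, y to its left, z up, the work surface at z = 0. Lengths are in m, angles in rad, forces in N, time in s.
With the tool pointing down it reaches from about 0.3 to 0.875 m from the base axis. Payload 6.4 kg.
Tool frame: the origin (TCP) lies between the finger pads; the fingertips stand 19 mm ahead of it and the grasp point (between the pads) is the TCP (ctrl.tips_ahead is the z of the fingertips in the tool frame, in m); z points along the fingers, y is the line along which they close (so a half turn about z gives the same grasp; the last joint's range is limited). The gripper opens to 85 mm and grips with 20 to 120 N. Pads are 22 mm wide; open, the fingers measure 114 mm over their backs; the gripper's body (76 mm by 85 mm) begins 54 mm behind the grasp point. The pads swing forward as they close: fully open they stand 13 mm farther back than shut.
Start: joints at [-1.43, 0.181, 1.607, -0, 1.354, -0.206], TCP at [0.195, -0.541, 0.25] pointing down, gripper open.
Joint ranges: [-2.99, 2.99], [-0.89, 2.07], [0.3, 2.58], [-1.14, 4.28], [0, 2.63], [-3.12, 3.12]. Speed limits (rad/s): [2.57, 2.57, 3.01, 3.14, 3.14, 3.14].

INTERFACE

Orientations are given as a unit quaternion [w, x, y, z].
In Python, from bench import readout, vision, ctrl gives the robot as it stands.
- The arm moves only by the tool play_rows, never from a script. Its arguments are lists of equal length, an entry for each row: "xyz": the shift along the tool's x, y, z in mm, a list of three; "rot": the turn, a rotation vector about the tool's x, y, z in rad, a list of three; "grip": the opening, from 0 (shut) to 1 (fully open). In form: {"xyz": [[x, y, z], ...], "rot": [[rx, ry, rz], ...], "grip": [grip, ...]}. A call has exactly 10 rows; each row is the pose to reach, as a shift and turn from the pose commanded when the call began, along the tool's axes at that moment; what a row does not reach only later rows make up. A row lasts 1/8 s, in which the tool goes at most 62.5 mm and 10.7 degrees, less where a joint would pass 70% of its speed; a pose out of reach is approached as far as the arm can. A call with a gripper value outside its range is refused whole. The fingers move at their own pace and stop on an object; the grip force is fixed at half the most. Time passes only in rows, so rows that repeat a pose let the fingers close, or fill a call up. It gives the time, the measured TCP pose, the force, the opening and the grip force at its end, in the units of the state.
- readout.get_obs(): the state, without advancing time (a new reading comes with each control period).
- vision.camera(name): name is "scene" or "top" or "wrist"; returns a dict with "color" (420x560x3 uint8, red, green, blue), "depth" (420x560 float32, m along the optical axis (not along the pixel's ray), 0 where there is no reading), "camera_matrix" (3x3 intrinsics, pixels), "extrinsics" (4x4, takes a point from camera to world coordinates); the wrist camera has in their place "hand_eye" (4x4, takes a point from camera to tool coordinates, whose origin is the TCP and whose axes are the flange's). Camera axes: x right, y down, z forward; pixel columns grow to the right and rows downward; lengths in m; the calibration is good to about 2 mm. A picture is of the moment at which its call begins: read the wrist's pose just before it.
- ctrl.hand_in(): hands the job in; it is judged then, once.
The state is a dict: "time_s": time; "q": joint angles; "dq": joint speeds; "joint_efforts": joint torques, N m; "eef_pos": TCP position; "eef_rot": TCP orientation; "wrist_force": force on the tool from outside, world axes, zero at the start; "torque": the same for the moment, N m; "opening": opening from 0.0 (shut) to 1.0 (fully open); "grasp_force": force on a finger pad.
Only numpy, scipy, OpenCV 4.12 (cv2) and the standard library are available. Lean on these libraries where they do the work, as an engineer would, in place of code of your own. Each camera call takes 0.05 s, during which the arm holds its last target. There are 200 camera calls.

TASK

Lay the cork sanding block flat on the bed of the clamping fixture, its long side running from the pad to the fence, and let go of it. Then wind the four-spoked star wheel clockwise (seen from above), pushing one spoke after another on its open side, until the sprung pad holds the block firmly against the fence, but not so hard that the cork is crushed, and take the hand away. Move the pad only by the wheel, and leave the matchbox, the tape roll and the small steel bar where they are.

Things in the scene. Friction and masses are not known exactly. Their poses are not given: they have to be found in the camera images.
- cork_block: loose brown cork sanding block, 34 x 62 x 18 mm (its x, y, z; about 30 g); origin at the centre of its underside, z up. It starts flat on the bench to the left of the fixture. A tall blue parts cabinet stands behind bench and fixture, from about x = 0.61 m on: keep the hand clear of it.
- fixture: clamping fixture bolted to the bench: an aluminium base plate 100 mm wide, 12 mm thick. Origin on the bench top straight under the axis of the star wheel, z up; x axis from the wheel along the plate (x = -45 to 255 mm) to pad, bed and fence, y axis 90 degrees left of that. The dark steel fence, 60 mm wide, 39 mm high over the bench, sits in slots: its face is somewhere from x = 204 to 214 mm, so feel for it.
- guard (a point): middle of the top of the grey sheet guard (87 mm above the bench) that covers the +x half of the wheel: roof from fixture x = 13 to 92 mm, y = -86 to 86 mm, back wall at x = 84 to 90 mm. So the spokes can be pushed only on the wheel's open -x side.
- bed (a point): point on the top of the base plate (12 mm above the bench), at fixture x = 155 mm, y = 0, in the middle between the open pad and the fence: a good place for the centre of the block's underside; axes as the fixture's. Nothing stands beside or above the bed.
- axis (a point): centre of the star wheel on its upright axis, 62 mm above the bench, at mid-height of the spokes (57 to 67 mm above the bench); axes as the fixture's, does not turn with the wheel. Hub 36 mm in diameter, 77 mm high over the bench; under the spokes there is only the gearbox (52 mm in diameter, 44 mm high) and the base plate.
- spokes (a point): same point as axis but turning with the wheel: the four round steel spokes (10 mm thick, with black balls of 16 mm at their ends, 78 mm outer radius) point along its +x, +y, -x and -y
- wheel (a joint): angle of the star wheel, rad; grows clockwise seen from above, driving the pad to the fence by 12 mm per rad (starts in 0 to 0.8, ends at 5.6). In the fixture's frame the spokes point at -value + 0, 90, 180, 270 degrees (from +x towards +y). It turns freely against a drag of 0.18 N m (3.3 N at 55 mm from the axis) and stays where it is left, also under load.
- pad: sprung rubber pad, 44 x 24 mm; origin at the foot of its face, at fixture x = 100 mm + 12 mm per rad of the wheel. Once the block meets the fence, each 0.012 N m on the wheel beyond the drag adds 1 N of pressure (10 N per mm of pad travel). 0.30 to 0.40 N m clamps firmly; over 0.54 N m (30 N) crushes the cork. Felt while the wheel turns: at rest its drag hides part. Up to 15 N remain on release.
- matchbox: bystander: red matchbox 35 x 52 x 14 mm, on the bench to the right of the wheel's open side
- tape: bystander: roll of masking tape, 80 mm across, 19 mm high, to the left, beyond the fence end of the base plate
- steel_bar: bystander: small steel bar 16 x 40 x 16 mm on the bench to the right of the wheel, nearer to the robot

How it is judged:
By the outcome, as a careful person would: the job done as asked, in the order asked, and still so for the second after the job is handed in, with the robot touching nothing.
It also fails if it takes over 72 s, if anything falls off the work surface, if the arm or the gripper's body presses on something with over 40 N, if the wrist force passes 120 N, or if a joint passes its speed limit or range.

## Working session

There is one attempt and no reset: what is moved stays moved. The work goes in short steps, Python scripts to look and compute and a tool call to move; the robot and the scene stay as the last step left them, time stands still between calls to the robot, and variables do not carry over. Pictures are saved under pics/ and viewed, at most 10 in all, crops included, and the job is handed in when it is done.

Besides the shell and the picture viewer there is one more tool, called after "Emit:" as a command line: name --argument value ..., lists and objects as JSON in quotes. play_rows: Moves the arm, as the interface text tells. Its arguments: {"type":"object","properties":{"xyz":{"type":"array","items":{"type":"array","items":{"type":"number"}}},"rot":{"type":"array","items":{"type":"array","items":{"type":"number"}}},"grip":{"type":"array","items":{"type":"number"}}},"required":["xyz","rot","grip"]}

```bash
mkdir -p pics; python3 - <<'E'
from bench import readout, vision, ctrl
import cv2,numpy as np
o=readout.get_obs();print(o, ctrl.tips_ahead)
for n in ("scene","top"):
    c=vision.camera(n);cv2.imwrite(f"pics/{n}0.png",c["color"][:,:,::-1]);np.savez(f"{n}0.npz",**c)
    print(n,c["camera_matrix"],c["extrinsics"])
E
```

```text
{'time_s': 0.0, 'q': array([-1.43032577e+00,  1.81523892e-01,  1.60798949e+00,  1.25390179e-05,
        1.35379942e+00, -2.06293707e-01]), 'dq': array([ 9.65262406e-04,  1.09236533e-04, -4.69130195e-04, -7.15196155e-04,
       -4.19708732e-05, -1.36273210e-03]), 'joint_efforts': array([-2.21047185e-04, -4.44874656e+01, -3.51334655e+01, -4.66352885e-04,
        9.06503439e-03,  9.22276143e-06]), 'eef_pos': array([ 0.19536805, -0.54025114,  0.24940271]), 'eef_rot': array([-8.59406883e-04,  9.85006804e-01,  1.72513354e-01,  3.44192836e-05]), 'wrist_force': array([ 0.39819874, -0.3711945 , -0.65429587]), 'torque': array([-0.00717155, -0.01645352, -0.02330798]), 'grasp_force': 0.0, 'opening': 1.0055817001458742} 0.019
scene [[493.09587531   0.         284.91154942]
 [  0.         493.09587531 210.99461479]
 [  0.           0.           1.        ]] [[ 0.63376106 -0.34494474  0.69235832 -0.54480894]
 [-0.77335663 -0.30144169  0.55772074 -0.94618285]
 [ 0.01632282 -0.88890159 -0.45780731  0.77678036]
 [ 0.          0.          0.          1.        ]]
top [[389.97593702   0.         281.20619832]
 [  0.         389.97593702 208.54561118]
 [  0.           0.           1.        ]] [[-0.01118927 -0.99790284  0.0637552   0.43193706]
 [-0.99993655  0.01108362 -0.00201047 -0.11220767]
 [ 0.00129961 -0.06377365 -0.99796354  1.07451439]
 [ 0.          0.          0.          1.        ]]
```

View pics/top0.png

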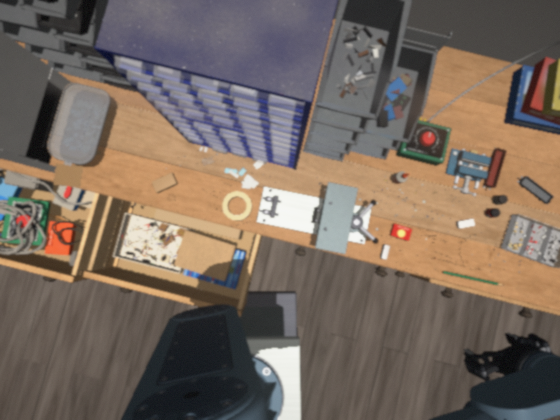

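View pics/scene0.png

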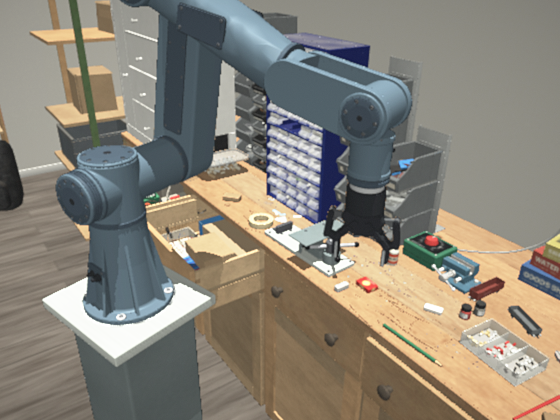

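The top view shows the fixture plate from px (260,190) to (375,240), the guard at about (335,218), the wheel's open side at (365,220), the tape at (237,206) and the matchbox at (401,232). The steel bar is at (385,252), and the cork block is probably the brown piece at (165,183). The scene view agrees with this layout.

```bash
cat > h.py <<'E'
import numpy as np,cv2
def pts(c,T=None):
    K=c["camera_matrix"];d=c["depth"];T=c["extrinsics"] if T is None else T
    v,u=np.indices(d.shape);P=np.stack([(u-K[0,2])/K[0,0]*d,(v-K[1,2])/K[1,1]*d,d],-1)
    return P@T[:3,:3].T+T[:3,3]
E
python3 - <<'E'
from h import *
c=np.load("top0.npz");P=pts(c);col=c["color"]
crop=col[150:260,140:420,::-1]
big=cv2.resize(crop,(800,314),interpolation=cv2.INTER_CUBIC);cv2.imwrite("pics/crop0.png",big)
for n,(u0,u1,v0,v1),zl in [("cork",(148,185,168,198),(.009,.03)),("guard",(310,360,178,256),(.08,.095)),("match",(388,415,220,244),(.008,.03)),("bar",(376,394,242,262),(.009,.03)),("tape",(218,256,186,224),(.01,.03)),("plate",(255,380,180,250),(.006,.018)),("fence",(258,290,186,222),(.03,.045)),("wheel",(345,382,196,246),(.05,.085))]:
    q=P[v0:v1,u0:u1].reshape(-1,3);q=q[(q[:,2]>zl[0])&(q[:,2]<zl[1])]
    r=cv2.minAreaRect((q[:,:2]*1000).astype(np.float32));print(n,len(q),np.median(q[:,2]).round(4),r)
    print(cv2.boxPoints(r).round(0).tolist())
print("bench z",np.median(P[225:235,200:210,2]),P[183,165],P[175,225])
E
```

```text
cork 303 0.0177 ((574.8757934570312, 204.5568389892578), (34.76972961425781, 62.338436126708984), 23.548887252807617)
[[546.0, 226.0], [571.0, 169.0], [603.0, 183.0], [578.0, 240.0]]
guard 2094 0.087 ((468.6824951171875, -264.7671203613281), (99.66729736328125, 171.7662353515625), 77.96186065673828)
[[374.0, -296.0], [542.0, -331.0], [563.0, -234.0], [395.0, -198.0]]
match 252 0.0138 ((433.24005126953125, -439.46649169921875), (52.298805236816406, 35.06902313232422), 70.62272644042969)
[[408.0, -458.0], [441.0, -470.0], [458.0, -421.0], [425.0, -409.0]]
bar 93 0.0159 ((379.9513854980469, -394.5807189941406), (16.379985809326172, 39.38077926635742), 75.02276611328125)
[[359.0, -397.0], [397.0, -408.0], [401.0, -392.0], [363.0, -382.0]]
tape 417 0.0188 ((509.4947204589844, 6.074653625488281), (78.69354248046875, 78.57258605957031), 33.09363555908203)
[[455.0, 18.0], [498.0, -48.0], [564.0, -5.0], [521.0, 60.0]]
plate 2322 0.0121 ((472.2518005371094, -191.35491943359375), (318.07989501953125, 128.91683959960938), 76.7973861694336)
[[373.0, -331.0], [499.0, -361.0], [571.0, -51.0], [446.0, -22.0]]
fence 103 0.0385 ((505.1478271484375, -95.24598693847656), (12.01987361907959, 59.583824157714844), 77.79203033447266)
[[475.0, -95.0], [533.0, -107.0], [536.0, -96.0], [477.0, -83.0]]
wheel 368 0.0696 ((465.0499572753906, -318.8360595703125), (122.02497100830078, 87.01824188232422), 0.9138737916946411)
[[403.0, -276.0], [405.0, -363.0], [527.0, -361.0], [525.0, -274.0]]
bench z -0.09293030515673584 [0.57269187 0.20151302 0.01806591] [0.59534761 0.04033871 0.00173495]
```

View pics/crop0.png

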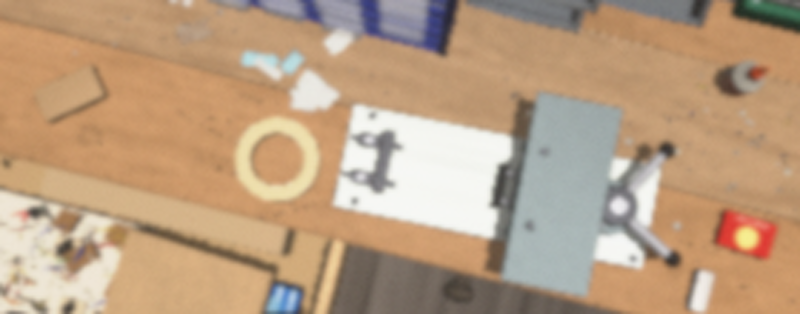

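The crop shows the fence at crop px (383,160), the pad edge at (503,185), the hub at (620,207), and the spoke balls at (668,150) and (673,258). The cork is at (70,95), turned about 24°.

```bash
cat >> h.py <<'E'
from scipy.spatial.transform import Rotation as R
E
python3 - <<'E'
from h import *
c=np.load("top0.npz");P=pts(c);col=c["color"].astype(int)
def sel(u0,u1,v0,v1,z0,z1,m=None):
    q=P[v0:v1,u0:u1].reshape(-1,3);cc=col[v0:v1,u0:u1].reshape(-1,3)
    k=(q[:,2]>z0)&(q[:,2]<z1)
    if m: k&=m(cc)
    return q[k]*1000
g=sel(310,360,178,256,.084,.09);print("guard",cv2.minAreaRect(g[:,:2].astype(np.float32)))
w=sel(255,385,180,250,.009,.015,lambda c:c.min(1)>150);print("plate",cv2.minAreaRect(w[:,:2].astype(np.float32)))
f=sel(258,290,186,222,.034,.045)
h=sel(350,382,196,246,.074,.082);print("hub",len(h),h.mean(0),h[:,:2].min(0),h[:,:2].max(0))
th=np.radians(77.9);ex=np.array([np.cos(th),np.sin(th)]);ey=np.array([-ex[1],ex[0]])
for n,q in (("guard",g),("plate",w),("fence",f),("hub",h)):
    print(n,[(np.percentile(q[:,:2]@e,[1,5,50,95,99])).round(1).tolist() for e in (ex,ey)])
s=sel(350,385,196,246,.05,.082);np.save("s.npy",s)
for y0 in (.05,.1,.15,.2,.25,.3):
    k=(P[...,1]>y0)&(P[...,1]<y0+.05)&(P[...,2]>.03)&(P[...,2]<.6)&(P[...,0]>.5)
    q=P[k]; print(y0,len(q), q[np.argsort(q[:,0])[:3]].round(3).tolist() if len(q) else '')
E
```

```text
guard ((469.38140869140625, -261.48974609375), (92.96513366699219, 171.7662353515625), 77.96186065673828)
plate ((475.2963562011719, -229.59266662597656), (354.97222900390625, 101.31194305419922), 77.0993423461914)
hub 112 [ 459.18719742 -306.60844331   77.51661328] [ 443.65098989 -321.03745871] [ 477.05477577 -291.8308034 ]
guard [[-187.9, -184.7, -149.4, -114.9, -111.8], [-598.0, -591.3, -513.1, -436.5, -429.8]]
plate [[-245.1, -236.7, -43.1, 44.1, 50.6], [-562.8, -559.2, -512.0, -468.0, -464.7]]
fence [[7.0, 7.4, 12.8, 18.1, 18.7], [-542.9, -540.0, -513.7, -487.2, -484.7]]
hub [[-218.3, -216.2, -202.7, -191.8, -190.5], [-530.4, -527.5, -512.9, -498.8, -497.2]]
0.05 4128 [[0.656, 0.052, 0.417], [0.656, 0.051, 0.059], [0.656, 0.053, 0.416]]
0.1 2579 [[0.669, 0.103, 0.506], [0.669, 0.101, 0.107], [0.669, 0.102, 0.461]]
0.15 0 
0.2 9 [[0.919, 0.249, 0.28], [0.922, 0.249, 0.279], [0.923, 0.25, 0.289]]
0.25 1786 [[0.823, 0.275, 0.13], [0.825, 0.281, 0.127], [0.825, 0.277, 0.336]]
0.3 1751 [[0.734, 0.348, 0.067], [0.736, 0.348, 0.061], [0.737, 0.349, 0.066]]
```

```bash
cat >> h.py <<'E'
TH=np.radians(77.9);EX=np.array([np.cos(TH),np.sin(TH)]);EY=np.array([-EX[1],EX[0]]);O=-202.2*EX-513.8*EY
def fix(p): q=np.asarray(p)[...,:2]-O; return np.stack([q@EX,q@EY],-1)
def world(x,y): return O+x*EX+y*EY
def rel(pos,ang,o):
    """shift (mm) & z-turn in current tool frame to reach world pos (mm), tool-down with closing axis y at world angle ang(deg)"""
    r0=R.from_quat(np.roll(o["eef_rot"],-1)); a=np.radians(ang)
    y=np.array([np.cos(a),np.sin(a),0]);z=np.array([0,0,-1.]);t=R.from_matrix(np.stack([np.cross(y,z),y,z],1))
    return r0.inv().apply(np.array(pos)-o["eef_pos"]*1000).round(1),(r0.inv()*t).as_rotvec().round(3)
E
python3 - <<'E'
from h import *
from bench import readout
s=np.load("s.npy");f=fix(s);r=np.hypot(*f.T);a=np.degrees(np.arctan2(f[:,1],f[:,0]))%360
k=(r>25)&(r<80)&(s[:,2]<72);
for lo,hi in((90,180),(180,270)):
    m=k&(a>lo)&(a<hi);print(m.sum(),np.median(a[m]),a[m].min(),a[m].max(),r[m].max())
    m&=r>65;print("ball",f[m].mean(0),np.median(a[m]))
print(O,world(156,0))
o=readout.get_obs()
print(R.from_quat(np.roll(o["eef_rot"],-1)).as_matrix().round(3))
for ang in (23.5,203.5,-12.1,167.9): print(ang,rel([574.9,204.6,90],ang,o),rel([*world(156,0),90],ang,o))
E
```

```text
87 147.62948791903102 140.3313440236829 155.8577608671863 76.57966606483521
ball [-59.66158119  37.13622298] 147.78769082946442
86 239.0082367976525 227.57722528848464 247.8468447127471 77.3806429868485
ball [-36.47244572 -59.84669811] 238.81212285758036
[ 460.00015363 -305.40978809] [ 492.70064944 -152.87560316]
[[ 0.94   0.34  -0.   ]
 [ 0.34  -0.94   0.002]
 [ 0.    -0.002 -1.   ]]
23.5 (array([ 610.1, -571.3,  160.5]), array([-1.000e-03, -1.000e-03, -1.634e+00])) (array([ 411.3, -263.1,  160. ]), array([-1.000e-03, -1.000e-03, -1.634e+00]))
203.5 (array([ 610.1, -571.3,  160.5]), array([-1.000e-03,  1.000e-03,  1.507e+00])) (array([ 411.3, -263.1,  160. ]), array([-1.000e-03,  1.000e-03,  1.507e+00]))
-12.1 (array([ 610.1, -571.3,  160.5]), array([-1.000e-03, -1.000e-03, -1.013e+00])) (array([ 411.3, -263.1,  160. ]), array([-1.000e-03, -1.000e-03, -1.013e+00]))
167.9 (array([ 610.1, -571.3,  160.5]), array([-1.000e-03,  1.000e-03,  2.129e+00])) (array([ 411.3, -263.1,  160. ]), array([-1.000e-03,  1.000e-03,  2.129e+00]))
```

Emit:
play_rows --xyz '[[60,-56,0],[120,-112,0],[180,-168,0],[240,-225,10],[300,-281,25],[360,-337,40],[420,-393,60],[480,-450,80],[530,-500,100],[575,-540,115]]' --rot '[[0,0,-0.16],[0,0,-0.33],[0,0,-0.49],[0,0,-0.65],[0,0,-0.82],[0,0,-0.98],[0,0,-1.14],[0,0,-1.3],[0,0,-1.47],[0,0,-1.634]]' --grip '[0.75,0.75,0.75,0.75,0.75,0.75,0.75,0.75,0.75,0.75]'

```text
time_s: 1.35
eef_pos: [0.4759, 0.0122, 0.1752]
eef_rot: [0.0, 0.546, 0.838, 0.0]
wrist_force: [0.9, -0.3, 1.4]
opening: 0.749
grasp_force: 0.0
```

```bash
python3 - <<'E'
from h import *
from bench import readout,vision
o=readout.get_obs();print(o["time_s"],o["eef_pos"],o["opening"],o["q"])
print(rel([574.9,204.6,90],23.5,o))
c=vision.camera("wrist");T=np.eye(4);T[:3,:3]=R.from_quat(np.roll(o["eef_rot"],-1)).as_matrix();T[:3,3]=o["eef_pos"]
P=pts(c,T@c["hand_eye"])
k=(P[...,2]>.012)&(P[...,2]<.023)&(np.hypot(P[...,0]-.575,P[...,1]-.2045)<.06)&(c["color"][...,0]>c["color"][...,2].astype(int)+15)
print(k.sum(),cv2.minAreaRect((P[k][:,:2]*1000).astype(np.float32)),np.median(P[k][:,2]) if k.any() else 0)
cv2.imwrite("pics/w1.png",c["color"][:,:,::-1])
E
```

```text
1.35 [0.47587619 0.01215477 0.17523463] 0.7485618333261198 [-2.24418754e-01  4.24268031e-02  1.92149511e+00 -1.75736564e-04
  1.17715961e+00 -6.40059507e-01]
(array([136.1, 168.3,  85.2]), array([0.   , 0.   , 0.006]))
2653 ((582.11669921875, 192.4774169921875), (35.02347946166992, 32.99852752685547), 23.550247192382812) 0.01760709143894934
```

Emit:
play_rows --xyz '[[34,42,20],[68,84,40],[102,126,60],[136,168,75],[136,168,75],[136,168,75],[136,168,75],[136,168,75],[136,168,75],[136,168,75]]' --rot '[[0,0,0.006],[0,0,0.006],[0,0,0.006],[0,0,0.006],[0,0,0.006],[0,0,0.006],[0,0,0.006],[0,0,0.006],[0,0,0.006],[0,0,0.006]]' --grip '[0.75,0.75,0.75,0.75,0.75,0.75,0.75,0.75,0.75,0.75]'

```text
time_s: 2.65
eef_pos: [0.5753, 0.2015, 0.101]
eef_rot: [0.0, 0.551, 0.834, 0.0]
wrist_force: [0.2, 0.4, 0.1]
opening: 0.749
grasp_force: 0.0
```

```bash
cat >> h.py <<'E'
def wrist():
    from bench import readout,vision
    o=readout.get_obs();c=vision.camera("wrist");T=np.eye(4);T[:3,:3]=R.from_quat(np.roll(o["eef_rot"],-1)).as_matrix();T[:3,3]=o["eef_pos"]
    return o,c,pts(c,T@c["hand_eye"])*1000
E
python3 - <<'E'
from h import *
o,c,P=wrist();print(o["time_s"],o["eef_pos"],o["opening"])
k=(P[...,2]>12)&(P[...,2]<23)&(np.hypot(P[...,0]-575,P[...,1]-204.5)<60)
print(k.sum(),cv2.minAreaRect((P[k][:,:2]).astype(np.float32)))
print(rel([574.9,204.6,19],23.5,o))
cv2.imwrite("pics/w1.png",c["color"][:,:,::-1])
E
```

```text
2.65 [0.5752982  0.20147894 0.10096677] 0.7491451954131946
5404 ((576.5391235351562, 206.25762939453125), (34.00244140625, 62.187034606933594), 23.96506118774414)
(array([ 3. ,  0.8, 82. ]), array([ 0.   ,  0.   , -0.007]))
```

View pics/w1.png

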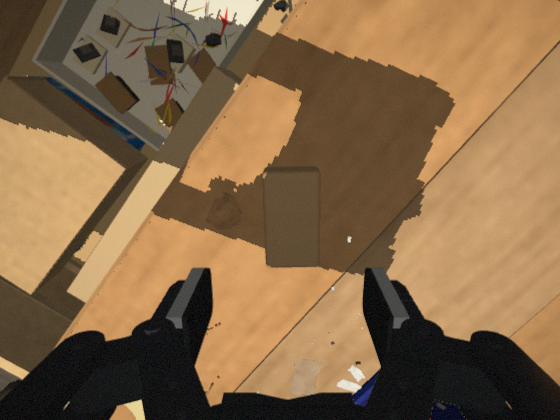

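The wrist view shows the cork at px (292,217), centred between the fingers and aligned with them.

Emit:
play_rows --xyz '[[3.4,2,25],[3.4,2,50],[3.4,2,72],[3.4,2,82],[3.4,2,82],[3.4,2,82],[3.4,2,82],[3.4,2,82],[3.4,2,82],[3.4,2,82]]' --rot '[[0,0,0],[0,0,0],[0,0,0],[0,0,0],[0,0,0],[0,0,0],[0,0,0],[0,0,0],[0,0,0],[0,0,0]]' --grip '[0.75,0.75,0.75,0.75,0.75,0.3,0.2,0.2,0.2,0.2]'

```text
time_s: 3.95
eef_pos: [0.5769, 0.2059, 0.0201]
eef_rot: [0.001, 0.551, 0.835, 0.001]
wrist_force: [-0.9, -0.4, 6.0]
opening: 0.381
grasp_force: 61.2
```

```bash
python3 - <<'E'
from h import *
from bench import readout
o=readout.get_obs();print(rel([*world(156,0),110],-12.1,o),rel([*world(156,0),34],-12.1,o))
print("grasp offset from cork centre, tool frame", )
E
```

```text
(array([-296.8, -218.3,  -90.2]), array([ 0.003, -0.   ,  0.615])) (array([-296.8, -218.4,  -14.2]), array([ 0.003, -0.   ,  0.615]))
grasp offset from cork centre, tool frame
```

Emit:
play_rows --xyz '[[0,0,-40],[-5,-4,-80],[-50,-37,-90],[-95,-70,-90],[-140,-103,-90],[-185,-136,-90],[-230,-169,-90],[-270,-198,-90],[-297,-218,-90],[-297,-218,-90]]' --rot '[[0,0,0],[0,0,0],[0,0,0.1],[0,0,0.2],[0,0,0.3],[0,0,0.4],[0,0,0.5],[0,0,0.6],[0,0,0.615],[0,0,0.615]]' --grip '[0.2,0.2,0.2,0.2,0.2,0.2,0.2,0.2,0.2,0.2]'

```text
time_s: 5.2
eef_pos: [0.4916, -0.1552, 0.1089]
eef_rot: [0.0, 0.779, 0.627, -0.0]
wrist_force: [0.1, 1.2, -1.0]
opening: 0.385
grasp_force: 60.5
```

```bash
python3 - <<'E'
from h import *
o,c,P=wrist();print(o["time_s"],o["eef_pos"],o["opening"],o["grasp_force"])
print(rel([*world(156,0),33],-12.1,o))
cv2.imwrite("pics/w2.png",c["color"][:,:,::-1])
f=fix(P);z=P[...,2]
k=(z>30)&(z<45)&(abs(f[...,1])<33)&(f[...,0]>195)&(f[...,0]<235)
print("fence",k.sum(),np.percentile(f[k],[2,50,98],axis=0).round(1).tolist() if k.any() else 0)
k=(z>75)&(z<125)&(abs(f[...,0]-156)<50)&(abs(f[...,1])<60); 
if k.any(): print("cork?",k.sum(),np.percentile(P[k][:,2],[5,50,95]),np.percentile(f[k],[2,50,98],axis=0).tolist())
E
```

```text
5.2 [ 0.49158573 -0.15524044  0.10887933] 0.384754099921139 60.46599984169006
(array([ 2.6,  0.5, 75.9]), array([ 0.001,  0.   , -0.004]))
fence 2726 [[210.3, -29.9], [216.4, -1.7], [221.9, 27.0]]
cork? 15458 [ 99.32108433 106.63331079 119.12179487] [[125.97722344555528, -26.03525476014368], [161.24977592725207, 0.4338661670423857], [184.6567328085771, 26.72942187172783]]
```

View pics/w2.png

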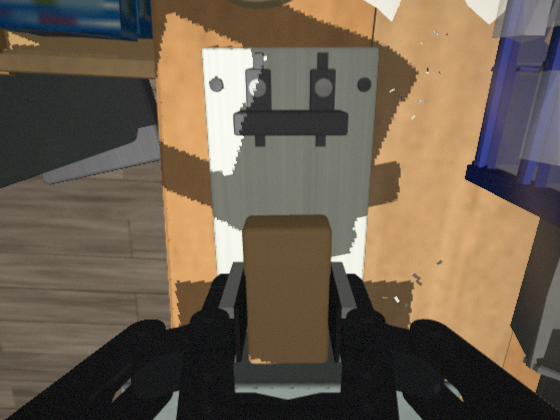

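The wrist view shows the cork held at px (288,290), square to the plate. The fence face is at row 135, about fixture x = 210. Next I lower it onto the bed and release.

Emit:
play_rows --xyz '[[2,0.5,30],[2,0.5,55],[2,0.5,70],[2,0.5,74],[2,0.5,76],[2,0.5,76.5],[2,0.5,76.5],[2,0.5,76.5],[2,0.5,76.5],[2,0.5,76.5]]' --rot '[[0,0,0],[0,0,0],[0,0,0],[0,0,0],[0,0,0],[0,0,0],[0,0,0],[0,0,0],[0,0,0],[0,0,0]]' --grip '[0.2,0.2,0.2,0.2,0.2,0.2,0.2,0.2,0.65,0.65]'

```text
time_s: 6.5
eef_pos: [0.493, -0.1513, 0.0323]
eef_rot: [0.0, 0.778, 0.629, 0.0]
wrist_force: [0.4, 0.1, -0.2]
opening: 0.651
grasp_force: 0.0
```

Emit:
play_rows --xyz '[[0,0,0],[0,0,0],[0,0,-20],[0,0,-60],[0,0,-100],[0,0,-120],[0,0,-120],[0,0,-120],[0,0,-120],[0,0,-120]]' --rot '[[0,0,0],[0,0,0],[0,0,0],[0,0,0],[0,0,0],[0,0,0],[0,0,0],[0,0,0],[0,0,0],[0,0,0]]' --grip '[0.65,0.65,0.65,0.65,0.65,0.3,0,0,0,0]'

```text
time_s: 7.75
eef_pos: [0.4924, -0.1509, 0.1511]
eef_rot: [-0.001, 0.778, 0.629, -0.0]
wrist_force: [-0.8, -0.3, -0.0]
opening: 0.003
grasp_force: 0.0
```

```bash
python3 - <<'E'
from h import *
o,c,P=wrist();print(o["time_s"],o["eef_pos"],o["opening"],o["q"])
f=fix(P);z=P[...,2]
k=(z>25)&(z<34)&(abs(f[...,1])<33)&(f[...,0]>115)&(f[...,0]<200)
print("cork",k.sum(),cv2.minAreaRect(f[k].astype(np.float32)),np.median(z[k]))
k=(z>34)&(z<45)&(abs(f[...,1])<33)&(f[...,0]>195)&(f[...,0]<235)
print("fence",np.percentile(f[k],[2,50,98],axis=0).round(1).tolist())
cv2.imwrite("pics/w3.png",c["color"][:,:,::-1])
E
```

```text
7.75 [ 0.49240127 -0.1509058   0.15111668] 0.002730505941800016 [-5.28164102e-01  1.64131447e-01  1.84245871e+00  8.93436728e-06
  1.13689589e+00 -3.17179250e-01]
cork 3968 ((157.91055297851562, -0.0011730194091796875), (62.190147399902344, 33.4481201171875), 1.1565178632736206) 29.790028469433295
fence [[210.4, -29.9], [216.1, -0.9], [222.0, 27.2]]
```

View pics/w3.png

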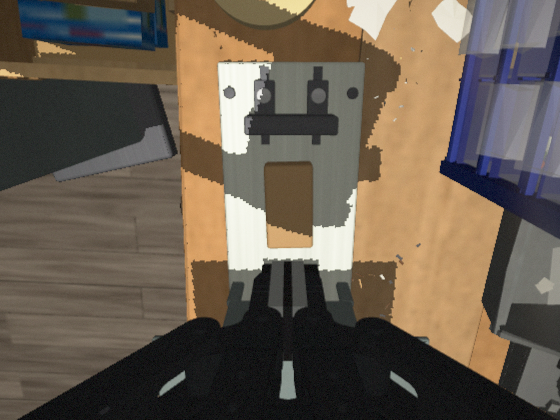

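The wrist view shows the cork flat on the bed at px (289,205), centred at fixture (158, 0), with the fence at row 124. Now the wheel.

```bash
cat >> h.py <<'E'
def handpose(a,r,d,z):
    t=np.radians(a);u=np.array([np.cos(t),np.sin(t)]);n=np.array([-u[1],u[0]])
    return [*world(*(r*u+d*n)),z],(a-180-12.1)
def plan(L):
    from bench import readout
    o=readout.get_obs();X=[];W=[]
    for p in L:
        s,w=rel(*handpose(*p),o);X.append([round(float(v),0) for v in s]);W.append([0,0,round(float(w[2]),2)])
    print(X);print(W)
def state():
    from bench import readout
    o=readout.get_obs();p=o["eef_pos"]*1000
    lev=(p-np.array([*O,p[2]]))/1000;F=o["wrist_force"]
    print("t",o["time_s"],"fix",fix(p).round(1),"z",p[2].round(1),"F fix",(F[:2]@EX).round(2),(F[:2]@EY).round(2),F[2].round(2),"M",(np.cross(lev,F)[2]).round(3),(np.cross(lev,F)[2]+o["torque"][2]).round(3),"tz",o["torque"][2].round(3),"q6",o["q"][5].round(2))
E
python3 -c "
from h import *
state()
plan([(148,50,30,150),(148,50,30,69)]);plan([(148-k*6,50,17,69) for k in range(0,11)])"
```

```text
t 7.8 fix [157.8   0.6] z 151.3 F fix -0.07 0.25 0.15 M 0.04 0.014 tz -0.026 q6 -0.32
[[-216.0, -0.0, 1.0], [-216.0, -0.0, 82.0]]
[[0, 0, 0.56], [0, 0, 0.56]]
[[-209.0, -11.0, 82.0], [-208.0, -17.0, 82.0], [-206.0, -22.0, 82.0], [-203.0, -27.0, 82.0], [-200.0, -31.0, 82.0], [-196.0, -36.0, 82.0], [-192.0, -39.0, 82.0], [-188.0, -43.0, 82.0], [-183.0, -46.0, 82.0], [-178.0, -48.0, 82.0], [-173.0, -50.0, 82.0]]
[[0, 0, 0.56], [0, 0, 0.66], [0, 0, 0.77], [0, 0, 0.87], [0, 0, 0.98], [0, 0, 1.08], [0, 0, 1.19], [0, 0, 1.29], [0, 0, 1.4], [0, 0, 1.5], [0, 0, 1.61]]
```

Emit:
play_rows --xyz '[[-50,0,0],[-100,0,0],[-150,0,0],[-200,0,0],[-216,0,0],[-216,0,25],[-216,0,60],[-216,0,82],[-216,0,82],[-216,0,82]]' --rot '[[0,0,0.15],[0,0,0.3],[0,0,0.45],[0,0,0.56],[0,0,0.56],[0,0,0.56],[0,0,0.56],[0,0,0.56],[0,0,0.56],[0,0,0.56]]' --grip '[0,0,0,0,0,0,0,0,0,0]'

```text
time_s: 9.05
eef_pos: [0.4483, -0.3624, 0.0709]
eef_rot: [0.0, 0.921, 0.39, 0.0]
wrist_force: [0.3, -0.1, 0.7]
opening: -0.003
grasp_force: 0.0
```

```bash
python3 -c "
from h import *
state()
plan([(a,50,17,69) for a in range(148,87,-6)])"
```

```text
t 9.05 fix [-58.2  -0.5] z 70.9 F fix -0.02 -0.28 0.73 M 0.016 0.036 tz 0.02 q6 -0.12
[[-1.0, -14.0, 2.0], [-2.0, -20.0, 2.0], [-3.0, -25.0, 2.0], [-4.0, -31.0, 2.0], [-4.0, -36.0, 2.0], [-3.0, -42.0, 2.0], [-1.0, -47.0, 2.0], [1.0, -52.0, 2.0], [3.0, -57.0, 2.0], [6.0, -62.0, 2.0], [9.0, -66.0, 2.0]]
[[0, 0, -0.0], [0, 0, 0.1], [0, 0, 0.21], [0, 0, 0.31], [0, 0, 0.42], [0, 0, 0.52], [0, 0, 0.63], [0, 0, 0.73], [0, 0, 0.84], [0, 0, 0.94], [0, 0, 1.05]]
```

Emit:
play_rows --xyz '[[-1,-10,2],[-2,-20,2],[-3,-25,2],[-4,-31,2],[-4,-36,2],[-3,-42,2],[-1,-47,2],[1,-52,2],[3,-57,2],[6,-62,2]]' --rot '[[0,0,0],[0,0,0.1],[0,0,0.21],[0,0,0.31],[0,0,0.42],[0,0,0.52],[0,0,0.63],[0,0,0.73],[0,0,0.84],[0,0,0.94]]' --grip '[0,0,0,0,0,0,0,0,0,0]'

```text
time_s: 10.3
eef_pos: [0.4075, -0.3161, 0.0695]
eef_rot: [0.002, 0.997, -0.072, 0.001]
wrist_force: [-1.3, -4.3, -0.0]
opening: 0.001
grasp_force: 1.9
```

```bash
python3 - <<'E'
from h import *
from bench import vision
state()
c=vision.camera("top");P=pts(c)*1000;f=fix(P);z=P[...,2];r=np.hypot(f[...,0],f[...,1]);a=np.degrees(np.arctan2(f[...,1],f[...,0]))%360
k=(z>50)&(z<72)&(r>25)&(r<80)&(f[...,0]<10)
h,_=np.histogram(a[k],bins=range(80,285,5));print(dict(zip(range(80,285,5),h)))
cv2.imwrite("pics/t2.png",cv2.resize(c["color"][180:260,290:420,::-1],(780,480),interpolation=cv2.INTER_CUBIC))
E
```

```text
t 10.3 fix [-21.5  49.1] z 69.5 F fix -4.44 0.34 -0.04 M 0.211 0.182 tz -0.028 q6 0.83
{80: np.int64(2), 85: np.int64(5), 90: np.int64(3), 95: np.int64(0), 100: np.int64(0), 105: np.int64(0), 110: np.int64(0), 115: np.int64(0), 120: np.int64(0), 125: np.int64(0), 130: np.int64(0), 135: np.int64(0), 140: np.int64(0), 145: np.int64(0), 150: np.int64(0), 155: np.int64(0), 160: np.int64(0), 165: np.int64(0), 170: np.int64(0), 175: np.int64(0), 180: np.int64(0), 185: np.int64(0), 190: np.int64(0), 195: np.int64(0), 200: np.int64(0), 205: np.int64(0), 210: np.int64(0), 215: np.int64(0), 220: np.int64(0), 225: np.int64(0), 230: np.int64(0), 235: np.int64(0), 240: np.int64(0), 245: np.int64(0), 250: np.int64(0), 255: np.int64(0), 260: np.int64(1), 265: np.int64(12), 270: np.int64(34), 275: np.int64(29)}
```

View pics/t2.png

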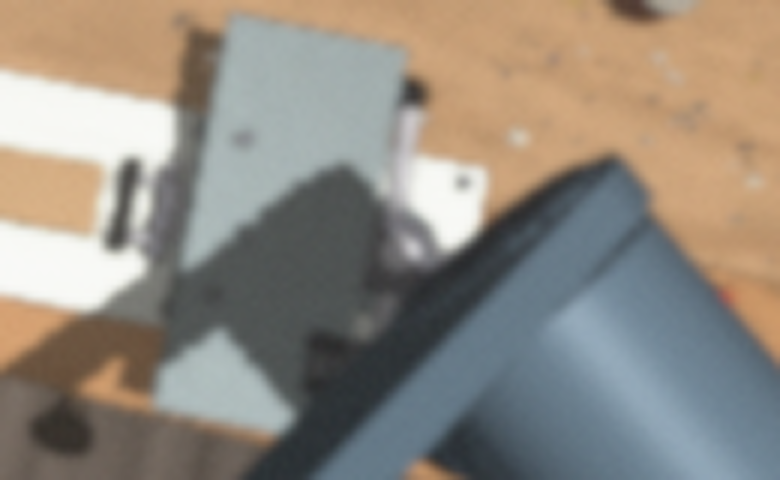

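The picture shows one spoke up along the guard edge (about 270°), so the others are at about 183° and 92°. The axis moment of 0.18 N m matches the drag. I'll hop to the next spoke.

```bash
python3 -c "
from h import *
plan([(94,50,27,70),(100,50,27,107),(110,50,30,107),(120,50,30,107),(130,50,30,107),(140,50,30,107),(150,50,30,107),(165,50,30,107),(183,50,30,107),(183,50,30,69)])"
```

```text
[[1.0, 10.0, -1.0], [4.0, 15.0, -38.0], [11.0, 26.0, -38.0], [19.0, 32.0, -38.0], [28.0, 36.0, -38.0], [38.0, 40.0, -37.0], [48.0, 41.0, -37.0], [63.0, 40.0, -37.0], [80.0, 33.0, -37.0], [80.0, 33.0, 1.0]]
[[0, 0, -0.01], [0, 0, -0.11], [0, 0, -0.28], [0, 0, -0.46], [0, 0, -0.63], [0, 0, -0.81], [0, 0, -0.98], [0, 0, -1.25], [0, 0, -1.56], [0, 0, -1.56]]
```

Emit:
play_rows --xyz '[[1,10,-1],[4,18,-38],[11,26,-38],[22,34,-38],[35,40,-38],[48,42,-38],[63,40,-38],[75,37,-38],[80,33,-25],[80,33,1]]' --rot '[[0,0,0],[0,0,-0.18],[0,0,-0.36],[0,0,-0.54],[0,0,-0.72],[0,0,-0.9],[0,0,-1.08],[0,0,-1.26],[0,0,-1.44],[0,0,-1.56]]' --grip '[0,0,0,0,0,0,0,0,0,0]'

```text
time_s: 11.6
eef_pos: [0.4832, -0.3599, 0.0681]
eef_rot: [0.002, 0.756, 0.655, 0.0]
wrist_force: [0.0, -0.3, -0.4]
opening: -0.002
grasp_force: 0.0
```

```bash
python3 -c "
from h import *
state()
plan([(183,50,22,69)]+[(a,50,17,69) for a in range(178,93,-10)]+[(94,50,17,69)])"
```

```text
t 11.6 fix [-48.5 -34.1] z 68.1 F fix -0.25 -0.06 -0.38 M -0.005 0.029 tz 0.035 q6 -0.69
[[0.0, -10.0, -1.0], [-1.0, -19.0, -1.0], [-2.0, -28.0, -1.0], [-2.0, -37.0, -1.0], [0.0, -46.0, -1.0], [4.0, -55.0, -1.0], [8.0, -63.0, -1.0], [15.0, -69.0, -1.0], [22.0, -75.0, -1.0], [30.0, -79.0, -1.0], [34.0, -81.0, -1.0]]
[[0, 0, 0.01], [0, 0, 0.1], [0, 0, 0.28], [0, 0, 0.45], [0, 0, 0.63], [0, 0, 0.8], [0, 0, 0.97], [0, 0, 1.15], [0, 0, 1.32], [0, 0, 1.5], [0, 0, 1.57]]
```

Emit:
play_rows --xyz '[[0,-10,-1],[-1,-19,-1],[-2,-28,-1],[-2,-37,-1],[0,-46,-1],[4,-55,-1],[8,-63,-1],[15,-69,-1],[22,-75,-1],[30,-79,-1]]' --rot '[[0,0,0.01],[0,0,0.1],[0,0,0.28],[0,0,0.45],[0,0,0.63],[0,0,0.8],[0,0,0.97],[0,0,1.15],[0,0,1.32],[0,0,1.5]]' --grip '[0,0,0,0,0,0,0,0,0,0]'

```text
time_s: 12.85
eef_pos: [0.4081, -0.3192, 0.0701]
eef_rot: [0.002, 0.999, -0.044, 0.001]
wrist_force: [-1.3, -3.3, 1.6]
opening: 0.003
grasp_force: 2.1
```

```bash
python3 - <<'E'
from h import *
from bench import vision
state()
c=vision.camera("top");P=pts(c)*1000;f=fix(P);z=P[...,2];r=np.hypot(f[...,0],f[...,1]);a=np.degrees(np.arctan2(f[...,1],f[...,0]))%360
k=(z>50)&(z<72)&(r>25)&(r<80)&(f[...,0]<10)&(a>200);print(k.sum(),np.median(a[k]),np.median(a[k&(r>60)]))
k=(z>25)&(z<34)&(abs(f[...,1])<33)&(f[...,0]>115)&(f[...,0]<205);print(cv2.minAreaRect(f[k].astype(np.float32)))
plan([(98,50,27,70),(98,50,27,107),(120,50,30,107),(150,50,30,107),(175,50,30,107),(184,50,30,107),(184,50,30,69)])
E
```

```text
t 12.85 fix [-24.4  47.9] z 70.1 F fix -3.51 0.6 1.65 M 0.153 0.199 tz 0.046 q6 0.77
67 276.7183569722087 275.744960660374
((158.07833862304688, -0.503936767578125), (79.59725952148438, 38.35255813598633), 5.726883888244629)
[[1.0, 11.0, -0.0], [1.0, 11.0, -37.0], [17.0, 30.0, -37.0], [45.0, 41.0, -37.0], [70.0, 38.0, -37.0], [78.0, 34.0, -37.0], [78.0, 34.0, 1.0]]
[[0, 0, -0.02], [0, 0, -0.02], [0, 0, -0.41], [0, 0, -0.93], [0, 0, -1.37], [0, 0, -1.52], [0, 0, -1.52]]
```

Emit:
play_rows --xyz '[[1,11,-1],[4,18,-38],[11,26,-38],[22,34,-38],[35,40,-38],[48,42,-38],[63,40,-38],[73,37,-38],[78,34,-25],[78,34,1]]' --rot '[[0,0,0],[0,0,-0.18],[0,0,-0.36],[0,0,-0.54],[0,0,-0.72],[0,0,-0.9],[0,0,-1.08],[0,0,-1.26],[0,0,-1.44],[0,0,-1.52]]' --grip '[0,0,0,0,0,0,0,0,0,0]'

```text
time_s: 14.15
eef_pos: [0.4847, -0.359, 0.0683]
eef_rot: [0.002, 0.75, 0.662, 0.0]
wrist_force: [0.1, -0.3, 0.1]
opening: -0.003
grasp_force: 0.0
```

```bash
python3 -c "
from h import *
state()
plan([(184,50,22,69)]+[(a,50,17,69) for a in range(182,145,-4)])"
```

```text
t 14.15 fix [-47.3 -35.4] z 68.3 F fix -0.32 -0.15 0.12 M -0.004 -0.012 tz -0.007 q6 -0.71
[[-0.0, -10.0, -1.0], [-1.0, -17.0, -1.0], [-2.0, -20.0, -1.0], [-2.0, -24.0, -1.0], [-2.0, -28.0, -1.0], [-3.0, -31.0, -1.0], [-2.0, -35.0, -1.0], [-2.0, -39.0, -1.0], [-1.0, -42.0, -1.0], [-0.0, -46.0, -1.0], [1.0, -49.0, -1.0]]
[[0, 0, 0.02], [0, 0, 0.05], [0, 0, 0.12], [0, 0, 0.19], [0, 0, 0.26], [0, 0, 0.33], [0, 0, 0.4], [0, 0, 0.47], [0, 0, 0.54], [0, 0, 0.61], [0, 0, 0.68]]
```

Emit:
play_rows --xyz '[[0,-10,-1],[-1,-17,-1],[-2,-20,-1],[-2,-24,-1],[-2,-28,-1],[-3,-31,-1],[-2,-35,-1],[-2,-39,-1],[-1,-42,-1],[0,-46,-1]]' --rot '[[0,0,0.02],[0,0,0.05],[0,0,0.12],[0,0,0.19],[0,0,0.26],[0,0,0.33],[0,0,0.4],[0,0,0.47],[0,0,0.54],[0,0,0.61]]' --grip '[0,0,0,0,0,0,0,0,0,0]'

```text
time_s: 15.4
eef_pos: [0.4386, -0.3533, 0.0704]
eef_rot: [0.003, 0.916, 0.401, 0.001]
wrist_force: [3.2, -1.0, -2.3]
opening: -0.002
grasp_force: 1.9
```

```bash
python3 -c "
from h import *
state()
plan([(a,50,17,69) for a in np.arange(149.5,134,-1.5)])"
```

```text
t 15.4 fix [-51.3  10.9] z 70.4 F fix -0.31 -3.38 -2.35 M 0.177 0.135 tz -0.041 q6 -0.14
[[-0.0, 0.0, 1.0], [-1.0, -1.0, 1.0], [-1.0, -2.0, 1.0], [-2.0, -4.0, 1.0], [-2.0, -5.0, 1.0], [-2.0, -6.0, 1.0], [-2.0, -8.0, 1.0], [-3.0, -9.0, 1.0], [-3.0, -10.0, 1.0], [-3.0, -12.0, 1.0], [-3.0, -13.0, 1.0]]
[[0, 0, -0.0], [0, 0, 0.02], [0, 0, 0.05], [0, 0, 0.08], [0, 0, 0.1], [0, 0, 0.13], [0, 0, 0.15], [0, 0, 0.18], [0, 0, 0.21], [0, 0, 0.23], [0, 0, 0.26]]
```

Emit:
play_rows --xyz '[[0,-1,0],[-1,-2,0],[-1,-3,0],[-1,-4,0],[-2,-5,0],[-2,-6,0],[-2,-7,0],[-2,-8,0],[-3,-9,0],[-3,-10,0]]' --rot '[[0,0,0.02],[0,0,0.04],[0,0,0.06],[0,0,0.08],[0,0,0.1],[0,0,0.13],[0,0,0.15],[0,0,0.17],[0,0,0.19],[0,0,0.21]]' --grip '[0,0,0,0,0,0,0,0,0,0]'

```text
time_s: 16.65
eef_pos: [0.4285, -0.3466, 0.068]
eef_rot: [-0.0, 0.953, 0.304, 0.0]
wrist_force: [2.8, -3.4, 2.5]
opening: 0.004
grasp_force: 2.3
```

```bash
python3 -c "
from h import *
state()
plan([(a,50,17,69) for a in np.arange(137,129,-.8)])"
```

```text
t 16.65 fix [-46.8  22.2] z 68.0 F fix -2.7 -3.41 2.48 M 0.22 0.188 tz -0.031 q6 0.06
[[-1.0, 1.0, -1.0], [-1.0, 1.0, -1.0], [-1.0, -0.0, -1.0], [-1.0, -1.0, -1.0], [-1.0, -2.0, -1.0], [-2.0, -2.0, -1.0], [-2.0, -3.0, -1.0], [-2.0, -4.0, -1.0], [-2.0, -4.0, -1.0], [-2.0, -5.0, -1.0]]
[[0, 0, 0.01], [0, 0, 0.02], [0, 0, 0.04], [0, 0, 0.05], [0, 0, 0.07], [0, 0, 0.08], [0, 0, 0.09], [0, 0, 0.11], [0, 0, 0.12], [0, 0, 0.14]]
```

Emit:
play_rows --xyz '[[0,-0.5,0],[0,-1,0],[0,-1.5,0],[0,-2,0],[-0.5,-2.5,0],[-0.5,-3,0],[-0.5,-3.5,0],[-1,-4,0],[-1,-4.5,0],[-1,-5,0]]' --rot '[[0,0,0.01],[0,0,0.02],[0,0,0.03],[0,0,0.04],[0,0,0.05],[0,0,0.06],[0,0,0.07],[0,0,0.08],[0,0,0.09],[0,0,0.1]]' --grip '[0,0,0,0,0,0,0,0,0,0]'

```text
time_s: 17.9
eef_pos: [0.425, -0.3438, 0.0682]
eef_rot: [0.001, 0.967, 0.257, 0.0]
wrist_force: [3.0, -5.0, 0.1]
opening: -0.001
grasp_force: 3.4
```

```bash
python3 -c "
from h import *
state()"
```

```text
t 17.9 fix [-44.9  26.2] z 68.2 F fix -4.26 -4.01 0.15 M 0.291 0.228 tz -0.063 q6 0.15
```

Emit:
play_rows --xyz '[[0,-0.3,0],[0,-0.6,0],[0,-0.9,0],[0,-1.2,0],[0,-1.5,0],[0,-1.8,0],[0,-2.1,0],[-0.5,-2.4,0],[-0.5,-2.7,0],[-0.5,-3,0]]' --rot '[[0,0,0.006],[0,0,0.012],[0,0,0.018],[0,0,0.024],[0,0,0.03],[0,0,0.036],[0,0,0.042],[0,0,0.048],[0,0,0.054],[0,0,0.06]]' --grip '[0,0,0,0,0,0,0,0,0,0]'

```text
time_s: 19.15
eef_pos: [0.423, -0.342, 0.0683]
eef_rot: [0.001, 0.974, 0.228, 0.0]
wrist_force: [4.0, -7.3, -1.0]
opening: 0.002
grasp_force: 4.1
```

```bash
python3 -c "
from h import *
state()"
```

```text
t 19.15 fix [-43.5  28.5] z 68.3 F fix -6.29 -5.41 -1.03 M 0.415 0.357 tz -0.057 q6 0.21
```

Every estimate puts the moment between 0.34 and 0.40 N m, inside the window, so I'm backing the hand off.

Emit:
play_rows --xyz '[[0,5,0],[0,12,0],[0,16,0],[0,16,-30],[0,16,-80],[0,16,-130],[0,16,-150],[0,16,-150],[0,16,-150],[0,16,-150]]' --rot '[[0,0,0],[0,0,0],[0,0,0],[0,0,0],[0,0,0],[0,0,0],[0,0,0],[0,0,0],[0,0,0],[0,0,0]]' --grip '[0,0,0,0,0,0,0,0,0,0]'

```text
time_s: 20.4
eef_pos: [0.4292, -0.3545, 0.2162]
eef_rot: [-0.002, 0.974, 0.228, -0.001]
wrist_force: [0.3, -0.6, 0.6]
opening: 0.001
grasp_force: 0.0
```

```bash
python3 - <<'E'
from h import *
from bench import vision
state()
def spoke(P):
    f=fix(P);z=P[...,2];r=np.hypot(f[...,0],f[...,1]);a=np.degrees(np.arctan2(f[...,1],f[...,0]))%360
    k=(z>50)&(z<72)&(r>25)&(r<80)&(f[...,0]<5)
    for lo in (95,185): m=k&(a>lo)&(a<lo+85);print(m.sum(),np.median(a[m]) if m.any() else 0,end=" ")
    k=(z>25)&(z<34)&(abs(f[...,1])<25)&(f[...,0]>135)&(f[...,0]<212);print("cork",k.sum(),cv2.minAreaRect(f[k].astype(np.float32)) if k.any() else 0)
o,c,P=wrist();spoke(P);t=vision.camera("top");spoke(pts(t)*1000)
a=cv2.resize(t["color"][170:270,210:420,::-1],(800,381),interpolation=cv2.INTER_CUBIC);cv2.imwrite("pics/t3.png",a)
E
```

```text
t 20.4 fix [-54.5  19.8] z 216.2 F fix -0.56 -0.39 0.6 M 0.033 0.047 tz 0.014 q6 0.21
845 127.55614385159723 1053 218.58557697790437 cork 569 ((148.54684448242188, 11.728321075439453), (39.501277923583984, 22.307931900024414), 39.1125602722168)
70 125.62302485758332 83 216.88790658984078 cork 298 ((172.09710693359375, 0.14261245727539062), (73.83612823486328, 33.80821228027344), 0.021785160526633263)
```

View pics/t3.png

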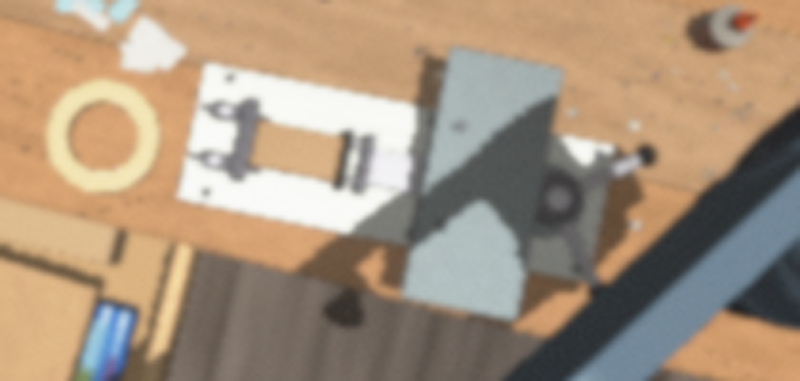

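The top view shows the block (crop px 297,150) against the fence at (245,140), with the pad at (345,160) pressed to its other end. The hand is clear and the bystanders have not been touched.

```bash
python3 -c "
from bench import ctrl
print(ctrl.hand_in())"
```

```text
the job is handed in; nothing more can be done
None
```

The job is handed in: the cork block is clamped flat against the fence, wound up by the wheel to about 0.34–0.40 N m (estimated from noisy wrist readings). The hand is clear, and the matchbox, tape roll and steel bar were not touched.

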